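Rock the jammed locating block out of the handle jig

TASK

Fold the jig's clear cover back until it stands square upright, then take the jammed red-topped locating block by its upper part and rock it left and right while it is still down in its socket, so that both steel cheeks are pushed back. Then lift it straight out and finish holding it in the gripper, upright and still, just clear above its socket (a few centimetres above the cheeks), touching nothing else, with the cover still upright. Leave everything else on the bench where it is.

Things in the scene. Friction and masses are not known exactly. Their poses are not given: they have to be found in the camera images.
- jig: plywood jig fixed to the bench, base 200 x 200 mm, top 14 mm above the bench. Origin on the bench straight below the socket's middle; base spans x -95 to 105, y -100 to 100 mm. x points from the robot's side to the cover's hinge, y left along the cheeks' travel, z up. Aluminium guides at |y| 52 to 92 mm reach z 48 mm; two posts at x 70 to 92, |y| 69 to 83 mm reach z 76 mm and carry the cover
- socket (a point): middle of the floor of the socket, a pocket in the jig 31 mm (x) by 14.4 mm (y), 8 mm deep, its floor at z 6 mm. The seated block leans about this point, towards jig +y and -y; leaning 0.16 rad (9 degrees) pushes that side's cheek back by about 4 mm, 0.19 rad (11 degrees) by about 5 mm
- block: dark wooden locating block with red top, 105 mm tall, 80 to 140 g. Origin at the centre of its underside, z up its length; seated, its axes are the jig's and its origin is on the socket floor. Stem 28 mm (x) by 22 mm (y) from 18 mm up to the top, to be gripped above the cheeks across the 22 mm; flange 28 x 29 mm from 12 to 18 mm; tenon 28 x 12 mm from 0 to 12 mm, in the socket with 1.2 mm play each side
- flange (a point): middle of the flange's top face, on the block's axis 18 mm above its underside. Both cheeks overhang the flange by about 3 mm, 5 mm above it, so a straight pull is blocked until each cheek has been pushed back more than 3.5 mm by leaning the block to both sides
- cover (a joint): angle of the clear cover about its hinge, rad: 0 level towards the robot, 1.571 square upright, more leans away from the robot; range 0 to 2.1. Starts half folded (0.72 to 0.98), hanging over the block. The hinge is stiff (0.22 N m, about 2 N at the free edge) and the cover stays where it is left
- cover_edge (a point): middle of the cover's free edge, an orange strip 130 mm long and 9 mm thick. The clear panel with grey rims is 130 mm from hinge to free edge and 130 mm wide. Can be pushed back with shut fingers from the robot's side
- cover_hinge (a point): middle of the cover's hinge line, which runs along the jig's y at x 75, z 70 mm in the jig
- cheek_left (a joint): how far the left (jig +y) dark steel cheek has been pushed back from the block, m; 0 to 0.010, starts below 0.001 (almost touching the stem). It slides stiffly (13 N) along the jig's y and stays where it is pushed
- cheek_right (a joint): the same for the right (jig -y) cheek, positive away from the block
- cheek_left_top (a point): top inner edge of the left cheek, at the middle; cheek 34 mm (x), 12 mm (y), from z 29 to 45 mm in the jig
- cheek_right_top (a point): top inner edge of the right cheek, same sizes
- handle_birch: knife-handle blank, pale cork-like birch with a brass end, lying beside the jig, 112 mm long, 30 mm thick. Origin at its underside. Bystander: leave alone
- handle_dark: knife-handle blank, brown wood with a steel end, lying beside the jig, 112 mm long, 30 mm thick. Origin at its underside. Bystander: leave alone
- mallet: wooden mallet lying flat, 195 mm long, head 90 mm wide and 44 mm high. Origin at its underside. Bystander: leave alone
- tub: open clear plastic tub, 130 x 170 mm, 70 mm high. Origin at its underside. Bystander: leave alone
- glue: white glue bottle with orange cap, 56 mm wide, 120 mm high, standing. Origin at its underside. Bystander: leave alone
- wax: amber jar of wax with brass-coloured lid, 70 mm wide, 50 mm high, standing. Origin at its underside. Bystander: leave alone
- screwdriver: screwdriver with a red handle, lying flat. Origin at its underside. Bystander: leave alone

How it is judged:
By the outcome, as a careful person would: the job done as asked, in the order asked, and still so for the second after the job is handed in, while the arm keeps its last pose, push and grip.
It also fails if it takes over 61 s, if anything falls off the work surface, if the arm or the gripper's body presses on something with over 40 N, if the wrist force passes 120 N, or if a joint passes its speed limit or range.

ROBOT

A 6-joint arm with a two-finger parallel gripper is mounted at the origin on the work surface. World frame = base frame: x ahead of the robot, y to its left, z up, the work surface at z = 0. Lengths are in mm, angles in degrees, forces in N, time in s.
With the tool pointing down it reaches from about 275 to 825 mm from the base axis. Payload 5.2 kg.
Tool frame: the origin (TCP) lies at the very end of the fingers, on their centre line; the grasp point (between the pads) lies 19 mm behind it (grasp_offset is the distance from the TCP to the grasp point, in mm); z points along the fingers, x is the direction in which the jaws open and shut, and the axes are right-handed (so a half turn about z gives the same grasp; the last joint's range is limited). The gripper opens to 93 mm and grips with 3 to 60 N. Pads are 15 mm wide; open, the fingers measure 128 mm over their backs; the gripper's body (75 mm by 188 mm) begins 65 mm behind the grasp point.
Start: joints at [-77.739, 14.817, 87.949, -0, 77.235, -11.62], TCP at [222.681, -502.91, 218.653] pointing down, gripper open.
Joint ranges: [-179.93, 179.93], [-52.35, 119.4], [10.71, 147.94], [-69.91, 249.91], [12.55, 155.21], [-178.61, 178.61]. Speed limits (degrees/s): [147.25, 147.25, 180, 180, 180, 180].

INTERFACE

Orientations are given as a 3x3 rotation matrix whose columns are the frame's x, y, z axes.
In Python, from station import get_state, camera, hand_in, grasp_offset gives the robot as it stands. The module is installed in compiled form; this text tells all that it offers.
- The arm moves only by the tool send_rows, never from a script. Its argument "moves" is a list of rows, each a list of 3 entries, a list of its own where there are three numbers: the turn, a rotation vector about the world's x, y, z in units of 6 degrees (1.0 is 6 degrees), then the shift along the world's x, y, z in units of 30 mm (1.0 is 30 mm), then the opening in per cent of the stroke, from 0 (shut) to 100 (fully open). A call has 1 to 12 rows; each row shifts and turns the commanded pose from where the row before left it; what a row does not reach is not made up. A row lasts 1/10 s, in which the tool goes at most 50 mm and 8.59 degrees, less where a joint would pass 70% of its speed; a pose out of reach is approached as far as the arm can. A call is refused whole if a number of a shift passes 1 or a number of a turn 1, either way. A call with a gripper value outside its range is refused whole. The fingers move at their own pace and stop on an object; "grip_force" is the grip in N (left out, the last holds). Time passes only in rows, so rows that do not move let the fingers close. It gives the time, the measured TCP pose, the force and the opening at its end, in the units of the state.
- get_state(): the state, without advancing time (a new reading comes with each control period).
- camera(name): name is "side" or "top"; returns a dict with "img" (400x640x3 uint8, blue, green, red), "intrinsics" (3x3 intrinsics, pixels), "eye" and "orientation" of the camera in the world. Camera axes: x right, y down, z forward; pixel columns grow to the right and rows downward; lengths in mm; the calibration is good to about 2 mm. A picture is of the moment at which its call begins. There is no depth.
- hand_in(): hands the job in, once; it reports no verdict.
The state is a dict: "clock": time; "joint_positions": joint angles; "dq": joint speeds; "effort": joint torques, N m; "tcp_pos": TCP position; "orientation": TCP orientation; "ft_force": force on the tool from outside, world axes, zero at the start; "moment": the same for the moment, N m; "opening": finger opening in mm.
Only numpy, scipy, OpenCV 4.12 (cv2) and the standard library are available. Lean on these libraries where they do the work, as an engineer would, in place of code of your own. Each camera call takes 0.05 s, during which the arm holds its last target.

## Working session

There is one attempt and no reset: what is moved stays moved. The work goes in short steps, Python scripts to look and compute and a tool call to move; the robot and the scene stay as the last step left them, time stands still between calls to the robot, and variables do not carry over. Pictures are saved under pics/ and viewed, and the job is handed in when it is done.

Besides the shell and the picture viewer there is one more tool, called after "Emit:" by a JSON object that holds its "api" and its "payload". send_rows: Moves the arm, as the interface text tells. Its arguments: {"type":"object","properties":{"moves":{"type":"array","items":{"type":"array"}},"grip_force":{"type":"number"}},"required":["moves"]}

```bash
mkdir -p pics
python3 - <<'E'
from station import *
import cv2
s=get_state();print(s['tcp_pos'],s['orientation'],s['opening'],s['clock'],grasp_offset)
for n in("side","top"):
    c=camera(n);cv2.imwrite(f"pics/{n}0.png",c["img"]);print(n,c["intrinsics"],c["eye"],c["orientation"])
E
```

```text
[ 222.57525515 -502.36330592  217.83054211] [[ 4.04882221e-01 -9.14368767e-01 -3.81209114e-04]
 [-9.14367122e-01 -4.04882232e-01  1.77317452e-03]
 [-1.77568019e-03 -3.69361756e-04 -9.99998355e-01]] 92.85103935248867 0.0 18.8
side [[377.56311818   0.         317.33546957]
 [  0.         377.56311818 204.82461473]
 [  0.           0.           1.        ]] [233.34599125 765.51787676 826.120877  ] [[-0.92515281 -0.26031765  0.27627342]
 [-0.37946412  0.61512731 -0.69110446]
 [ 0.00996336 -0.74421308 -0.66786797]]
top [[472.29276322   0.         315.88045041]
 [  0.         472.29276322 207.83530489]
 [  0.           0.           1.        ]] [ 437.10867444    8.87271245 1445.31632826] [[-0.02205401 -0.99750595  0.06704843]
 [-0.99950974  0.02050811 -0.02365806]
 [ 0.02222402 -0.06753731 -0.9974692 ]]
```

View pics/side0.png

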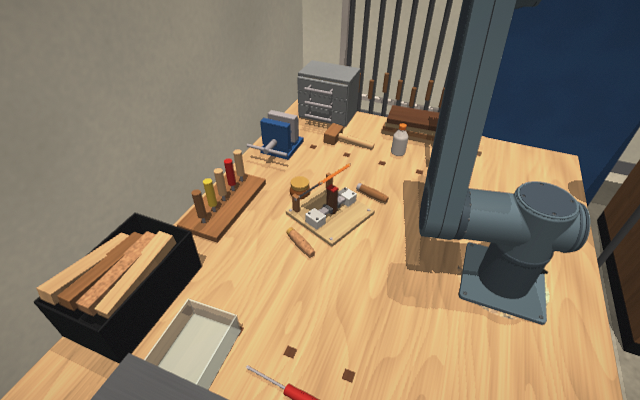

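View pics/top0.png

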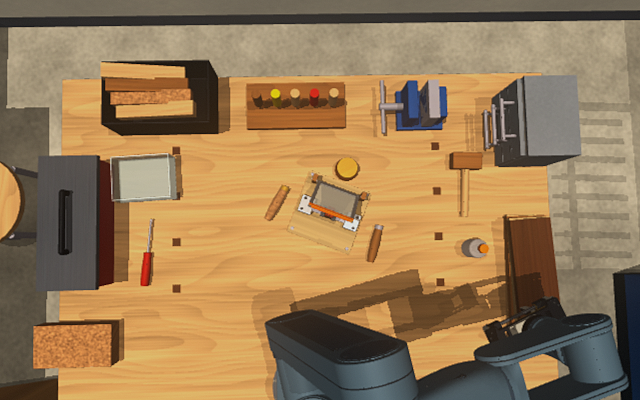

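The jig is near (330,212) in top and (330,210) in side. I'll zoom in on both.

Run:
```python
import cv2
a=cv2.imread("pics/top0.png")[165:265,260:400];cv2.imwrite("pics/t0z.png",cv2.resize(a,None,fx=5.6,fy=5.6,interpolation=cv2.INTER_CUBIC))
a=cv2.imread("pics/side0.png")[150:260,270:400];cv2.imwrite("pics/s0z.png",cv2.resize(a,None,fx=5.4,fy=5.4,interpolation=cv2.INTER_CUBIC))
```

```text
(no output)
```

View pics/t0z.png

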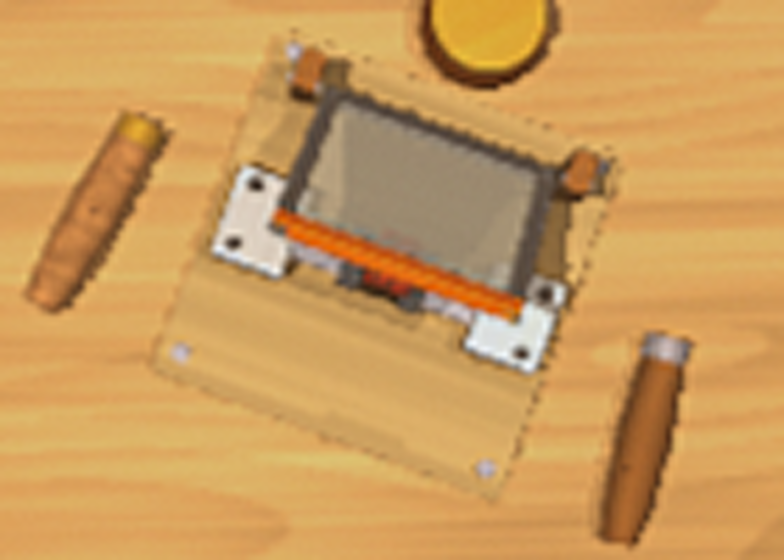

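View pics/s0z.png

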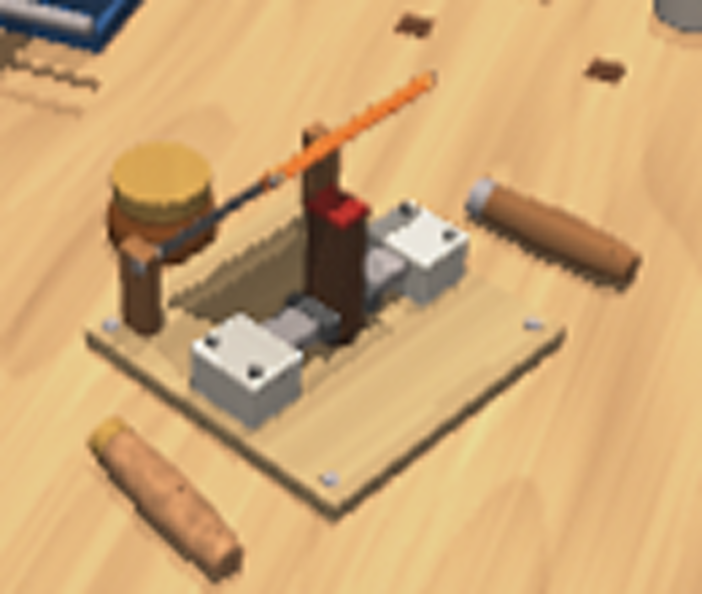

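Both crops show the jig's plate corners, post tops and the orange edge. In the side crop the block's red top is at (338,207). Next I'll cast these points onto planes at their known heights.

```bash
cat > h.py <<'E'
import numpy as np, cv2, json
from station import *
def cal(n):
    c=camera(n);return c
def ray(c,u,v):
    d=np.array(c["orientation"])@np.linalg.inv(np.array(c["intrinsics"]))@np.array([u,v,1.]);return np.array(c["eye"]),d
def onz(c,u,v,z):
    e,d=ray(c,u,v);return e+d*(z-e[2])/d[2]
def proj(c,P):
    p=np.array(c["orientation"]).T@(np.array(P)-np.array(c["eye"]));q=np.array(c["intrinsics"])@p;return q[:2]/q[2]
E
python3 - <<'E'
from h import *
from scipy.optimize import least_squares
T=cal("top");S=cal("side")
zt=lambda u,v:(260+(u+.5)/5.6-.5,165+(v+.5)/5.6-.5)
zs=lambda u,v:(270+(u+.5)/5.4-.5,150+(v+.5)/5.4-.5)
L=[(T,zt(152,372),(-95,100,14)),(T,zt(497,500),(-95,-100,14)),(T,zt(619,160),(105,-100,14)),(T,zt(277,32),(105,100,14)),
(T,zt(312,68),(81,76,76)),(T,zt(585,170),(81,-76,76)),
(S,zs(87,330),(105,100,14)),(S,zs(335,512),(-95,100,14)),(S,zs(564,332),(-95,-100,14)),
(S,zs(139,242),(81,76,76)),(S,zs(318,132),(81,-76,76))]
W=[onz(c,*p,m[2])[:2] for c,p,m in L];M=np.array([m for _,_,m in L],float)
def R(t):return np.array([[np.cos(t),-np.sin(t)],[np.sin(t),np.cos(t)]])
f=lambda q:(M[:,:2]@R(q[2]).T+q[:2]-W).ravel()
r=least_squares(f,[500,0,-.3]);print(r.x,np.degrees(r.x[2]));print(np.round(f(r.x).reshape(-1,2),1))
x,y,t=r.x
np.save("jig.npy",r.x)
# red top
for p in [(338,207)]:
    w=onz(S,*zs(*p),111)[:2];print("redtop side",w, (w-[x,y])@R(t))
# edge ends two views
def tri(a,b):
    (e1,d1),(e2,d2)=a,b;d1=d1/np.linalg.norm(d1);d2=d2/np.linalg.norm(d2)
    A=np.stack([d1,-d2],1);k=np.linalg.lstsq(A,e2-e1,rcond=None)[0]
    p,q=e1+d1*k[0],e2+d2*k[1];return (p+q)/2,np.linalg.norm(p-q)
for a,b in [((278,218),(272,182)),((518,308),(430,80))]:
    p,g=tri(ray(T,*zt(*a)),ray(S,*zs(*b)));j=(p[:2]-[x,y])@R(t);print("edge",p,g,"jig",j,np.degrees(np.arctan2(p[2]-70,75-j[0])))
E
```

```text
[ 5.17062631e+02 -6.28897002e+01 -3.85088610e-01] -22.063952115985163
[[ 1.7  0.8]
 [-0.4  0.2]
 [ 2.  -3.4]
 [ 3.3 -2.9]
 [ 0.5  1. ]
 [-0.4  1.3]
 [ 1.1  0.5]
 [ 0.2 -1.8]
 [-1.1 -2.4]
 [-3.3  5.8]
 [-3.7  0.8]]
redtop side [516.99357695 -61.68407362] [-0.51687995  1.09139318]
edge [534.59683204  -3.88035243 165.80481277] 1.350974608662726 jig [-5.91625922 61.27437647] 49.81573329096681
edge [ 487.96131425 -119.27376391  167.24025502] 2.2480920382730627 jig [ -5.78990549 -63.18644052] 50.27925581139887
```

Jig pose: (517,-63), yaw -22°. The red top lands within about 1 mm of where that puts it, and the cover is at about 50°. I'll shut the fingers and turn so the jaws lie along jig y, then move to the robot's side of the cover edge.

Emit:
{"api": "send_rows", "payload": {"moves": [[[0,0,0.93],[0.33,0.64,0],0],[[0,0,0.93],[0.33,0.64,0],0],[[0,0,0.93],[0.33,0.64,0],0],[[0,0,0.93],[0.33,0.64,0],0],[[0,0,0.93],[0.33,0.64,0],0],[[0,0,0.93],[0.33,0.64,0],0],[[0,0,0.93],[0.33,0.64,0],0],[[0,0,0.93],[0.33,0.64,0],0],[[0,0,0.93],[0.33,0.64,0],0],[[0,0,0.93],[0.33,0.64,0],0],[[0,0,0.93],[0.33,0.64,0],0],[[0,0,0.93],[0.33,0.64,0],0]]}}

```text
clock: 1.4
tcp_pos: [341.7, -271.6, 218.6]
orientation: [[1.0, 0.019, -0.0], [0.019, -1.0, 0.0], [-0.0, -0.0, -1.0]]
ft_force: [-0.5, 0.6, -1.0]
opening: 2.4
```

Emit:
{"api": "send_rows", "payload": {"moves": [[[0,0,0.93],[0.33,0.64,-0.17],0],[[0,0,0.93],[0.33,0.64,-0.17],0],[[0,0,0.93],[0.33,0.64,-0.17],0],[[0,0,0.93],[0.33,0.64,-0.17],0],[[0,0,0.93],[0.33,0.64,-0.17],0],[[0,0,0.93],[0.33,0.64,-0.17],0],[[0,0,0.93],[0.33,0.64,-0.17],0],[[0,0,0.93],[0.33,0.64,-0.17],0],[[0,0,0.93],[0.33,0.64,-0.17],0],[[0,0,0.93],[0.33,0.64,-0.17],0],[[0,0,0.93],[0.33,0.64,-0.17],0],[[0,0,0.93],[0.33,0.64,-0.17],0]]}}

```text
clock: 2.6
tcp_pos: [460.5, -41.2, 157.2]
orientation: [[0.374, 0.927, -0.0], [0.927, -0.374, 0.0], [-0.0, -0.0, -1.0]]
ft_force: [-1.9, -0.4, 0.5]
opening: 0.5
```

```bash
cat >> h.py <<'E'
J=np.array([517.06,-62.89]);TH=-0.3851
RJ=np.array([[np.cos(TH),-np.sin(TH),0],[np.sin(TH),np.cos(TH),0],[0,0,1]])
def tojig(p):return RJ.T@(np.array(p)-[J[0],J[1],0])
def st():
    s=get_state();o=np.array(s['orientation']);print('t',round(s['clock'],2),'tcp',np.round(s['tcp_pos'],1),'jig',np.round(tojig(s['tcp_pos']),1),'open',round(s['opening'],1),'F(jig)',np.round(RJ.T@s['ft_force'],1))
    oj=RJ.T@o;print('toolx in jig',np.round(oj[:,0],3),'z',np.round(oj[:,2],3),'q',np.round(s['joint_positions'],1));return s
def pic(n,name,x0,x1,y0,y1,f=5):
    c=camera(n);a=c["img"][y0:y1,x0:x1];cv2.imwrite(f"pics/{name}.png",cv2.resize(a,None,fx=f,fy=f,interpolation=cv2.INTER_CUBIC));return c
E
python3 - <<'E'
from h import *
st();pic("side","s1",270,400,150,260)
E
```

```text
t 2.6 tcp [460.5 -41.2 157.2] jig [-60.5  -1.2 157.2] open 0.5 F(jig) [-1.6 -1.   0.5]
toolx in jig [-0.002  1.    -0.   ] z [-0. -0. -1.] q [-19.    8.9 104.7  -0.   66.4 -87. ]
```

View pics/s1.png

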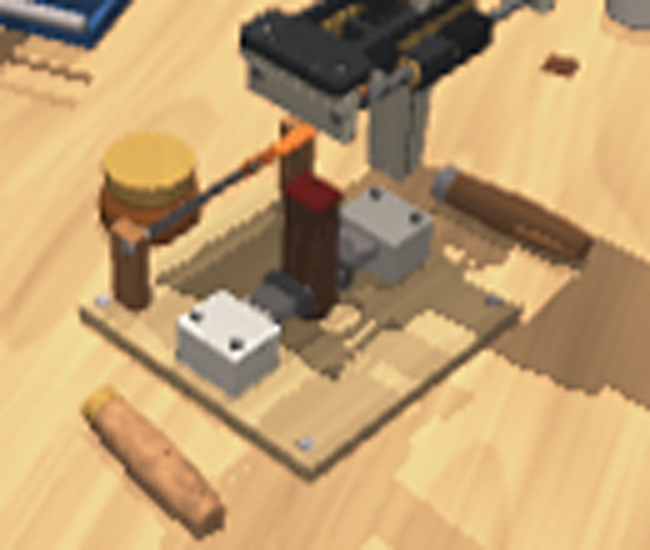

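Pose and picture agree: the fingers are shut and on the robot's side of the edge. Pushing along jig +x.

Emit:
{"api": "send_rows", "payload": {"moves": [[[0,0,0],[0.31,-0.125,0],0],[[0,0,0],[0.31,-0.125,0],0],[[0,0,0],[0.31,-0.125,0],0],[[0,0,0],[0.31,-0.125,0],0],[[0,0,0],[0.31,-0.125,0],0],[[0,0,0],[0.31,-0.125,0],0],[[0,0,0],[0.31,-0.125,0],0],[[0,0,0],[0.31,-0.125,0],0],[[0,0,0],[0.31,-0.125,0],0],[[0,0,0],[0.31,-0.125,0],0],[[0,0,0],[0,0,0],0]]}}

```text
clock: 3.75
tcp_pos: [555.1, -80.5, 157.3]
orientation: [[0.378, 0.926, 0.002], [0.926, -0.378, -0.001], [0.0, 0.002, -1.0]]
ft_force: [-0.4, -0.3, -1.4]
opening: 0.8
```

Run:
```python
from h import *
st();pic("side","s2",270,400,140,250);pic("top","t2",260,400,165,265)
```

```text
t 3.75 tcp [555.1 -80.5 157.3] jig [ 41.8  -2.  157.3] open 0.8 F(jig) [-0.3 -0.4 -1.4]
toolx in jig [0.003 1.    0.   ] z [ 0.002  0.    -1.   ] q [-19.6  18.6  91.7  -0.   69.6 -87.4]
```

View pics/s2.png

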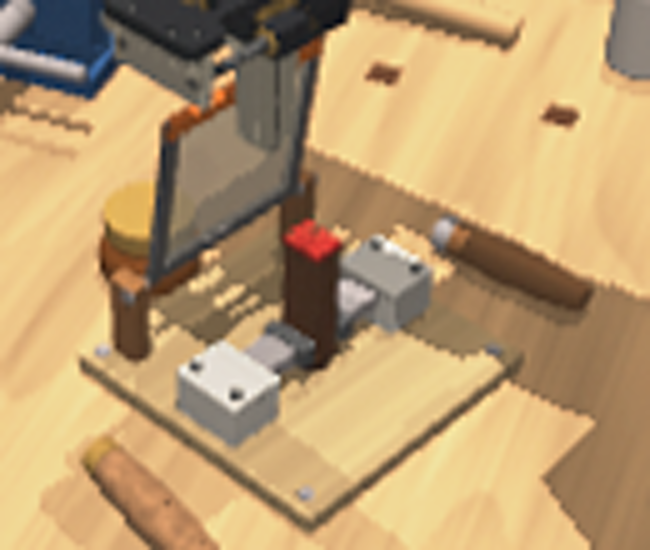

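View pics/t2.png

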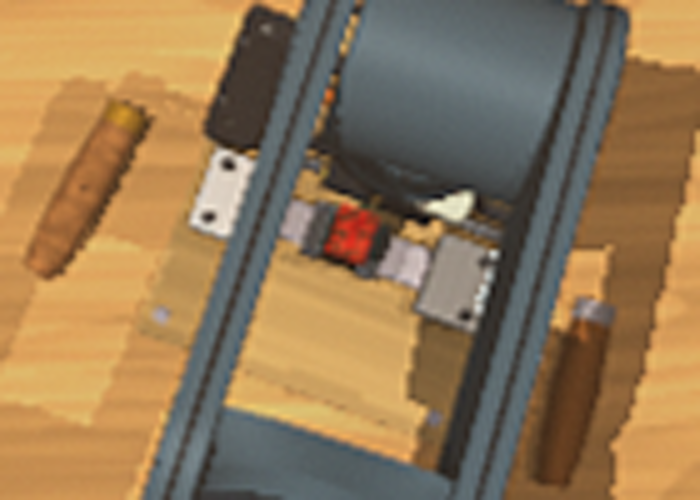

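The cover is most of the way up; its left rim runs from (155,278) to (165,128) in the side crop. I'll get the angle by casting the rim onto the plane jig y=65.

```bash
cat >> h.py <<'E'
def ony(c,u,v,y):
    e,d=ray(c,u,v);e=tojig(e);d=RJ.T@d;return e+d*(y-e[1])/d[1]
E
python3 - <<'E'
from h import *
c=camera("side")
for p in [(150,278),(160,275),(164,122),(172,130)]:
    for y in (60,65):
        print(p,y,np.round(ony(c,270+(p[0]+.5)/5-.5,140+(p[1]+.5)/5-.5,y),1))
for a in (70,75,80,85,90,95):
    r=np.radians(a); P=[np.array([75-d*np.cos(r),65,70+d*np.sin(r)]) for d in(0,130)]
    print(a,[np.round((proj(c,RJ@p+[*J,0])-[270,140])*5,0) for p in P])
E
```

```text
(150, 278) 60 [79.9 60.  69.4]
(150, 278) 65 [74.5 65.  75.7]
(160, 275) 60 [70.8 60.  77.3]
(160, 275) 65 [65.4 65.  83.6]
(164, 122) 60 [ 64.5  60.  195.3]
(164, 122) 65 [ 59.2  65.  200.5]
(172, 130) 60 [ 58.  60. 193.]
(172, 130) 65 [ 52.7  65.  198.3]
70 [array([148., 283.]), array([198., 154.])]
75 [array([148., 283.]), array([184., 140.])]
80 [array([148., 283.]), array([170., 129.])]
85 [array([148., 283.]), array([156., 118.])]
90 [array([148., 283.]), array([143., 109.])]
95 [array([148., 283.]), array([129., 102.])]
```

Cover is at about 81°. I'll push another 14 mm or so and re-measure.

Emit:
{"api": "send_rows", "payload": {"moves": [[[0,0,0],[0.14,-0.057,0],0],[[0,0,0],[0.14,-0.057,0],0],[[0,0,0],[0.14,-0.057,0],0],[[0,0,0],[0,0,0],0],[[0,0,0],[0,0,0],0]]}}

```text
clock: 4.4
tcp_pos: [566.2, -84.9, 157.4]
orientation: [[0.378, 0.926, 0.001], [0.926, -0.378, -0.0], [-0.0, 0.001, -1.0]]
ft_force: [0.3, -0.9, -0.3]
opening: 0.6
```

Run:
```python
from h import *
st();pic("side","s3",280,350,150,210,10)
```

```text
t 4.4 tcp [566.2 -84.9 157.4] jig [ 53.9  -2.  157.4] open 0.6 F(jig) [ 0.6 -0.7 -0.3]
toolx in jig [ 0.002  1.    -0.   ] z [ 0.001 -0.    -1.   ] q [-19.7  19.8  89.9  -0.   70.3 -87.5]
```

View pics/s3.png

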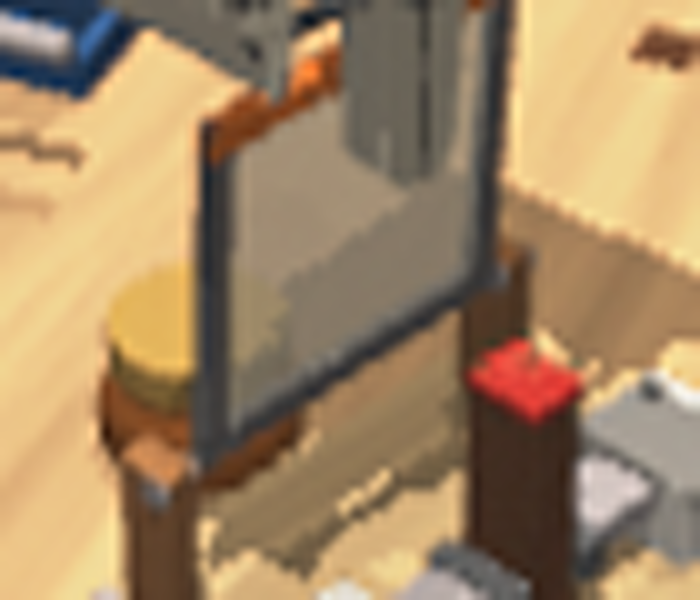

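The left rim runs from (198,465) to (203,118), which gives about 87°. One more push of about 6 mm.

Emit:
{"api": "send_rows", "payload": {"moves": [[[0,0,0],[0.1,-0.04,0],0],[[0,0,0],[0.1,-0.04,0],0],[[0,0,0],[0,0,0],0],[[0,0,0],[0,0,0],0]]}}

```text
clock: 4.85
tcp_pos: [572.2, -87.3, 157.4]
orientation: [[0.378, 0.926, 0.0], [0.926, -0.378, -0.0], [-0.0, 0.001, -1.0]]
ft_force: [-0.3, 0.4, 0.1]
opening: 0.4
```

Run:
```python
from h import *
st();pic("side","s4",280,350,150,210,10)
```

```text
t 4.85 tcp [572.2 -87.3 157.4] jig [ 60.3  -1.9 157.4] open 0.4 F(jig) [-0.5  0.3  0.1]
toolx in jig [ 0.002  1.    -0.   ] z [ 0.001 -0.    -1.   ] q [-19.7  20.4  89.   -0.   70.6 -87.5]
```

View pics/s4.png

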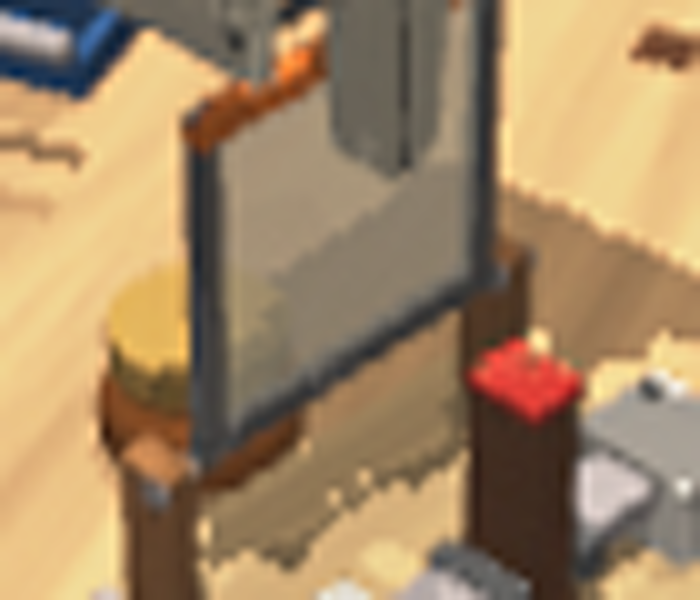

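The rim slope is now (195,462) to (186,118), close to the vertical model. I'll back off for an unobstructed check.

Emit:
{"api": "send_rows", "payload": {"moves": [[[0,0,0],[-0.2,0.081,0],0],[[0,0,0],[-0.4,0.162,0],0],[[0,0,0],[-0.6,0.243,0],0],[[0,0,0],[-0.6,0.243,0],0],[[0,0,0],[-0.6,0.243,0],0],[[0,0,0],[-0.6,0.243,0],0],[[0,0,0],[-0.6,0.243,0],0],[[0,0,0],[-0.6,0.243,0],0],[[0,0,0],[0,0,0],0]]}}

```text
clock: 5.8
tcp_pos: [443.5, -34.9, 157.4]
orientation: [[0.377, 0.926, -0.001], [0.926, -0.377, 0.001], [-0.0, -0.001, -1.0]]
ft_force: [0.4, -0.5, -0.2]
opening: 0.5
```

Run:
```python
from h import *
st();c=pic("side","s5",280,350,150,210,10);pic("top","t5",290,380,165,235,8)
for a in (86,88,90,92,94):
    r=np.radians(a); P=[np.array([75-d*np.cos(r),y,70+d*np.sin(r)]) for y in (65,-65) for d in(0,130)]
    print(a,[np.round((proj(c,RJ@p+[*J,0])-[280,150])*10+4.5,0) for p in P])
```

```text
t 5.8 tcp [443.5 -34.9 157.4] jig [-78.7  -1.7 157.4] open 0.5 F(jig) [ 0.6 -0.4 -0.2]
toolx in jig [ 0.002  1.    -0.   ] z [-0.001  0.    -1.   ] q [-18.9   7.1 106.8   0.   66.2 -86.8]
86 [array([200., 470.]), array([212., 137.]), array([489., 286.]), array([524., -41.])]
88 [array([200., 470.]), array([201., 130.]), array([489., 286.]), array([513., -48.])]
90 [array([200., 470.]), array([190., 123.]), array([489., 286.]), array([502., -54.])]
92 [array([200., 470.]), array([179., 116.]), array([489., 286.]), array([491., -59.])]
94 [array([200., 470.]), array([168., 110.]), array([489., 286.]), array([480., -65.])]
```

View pics/s5.png

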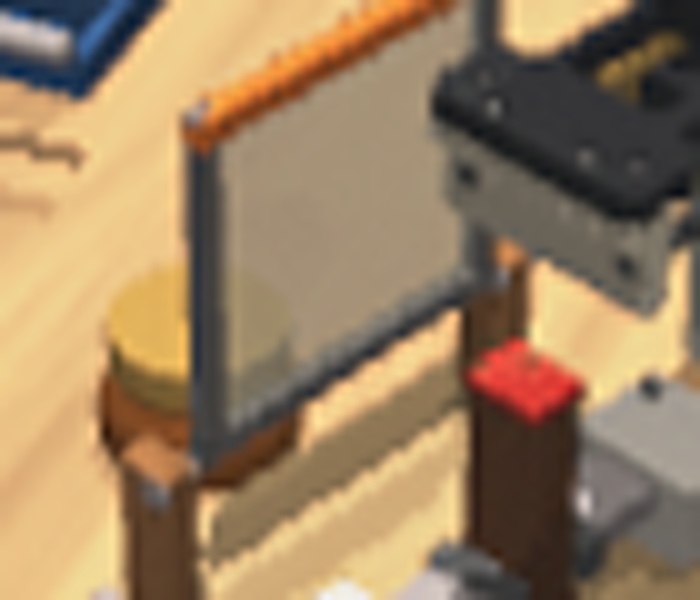

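View pics/t5.png

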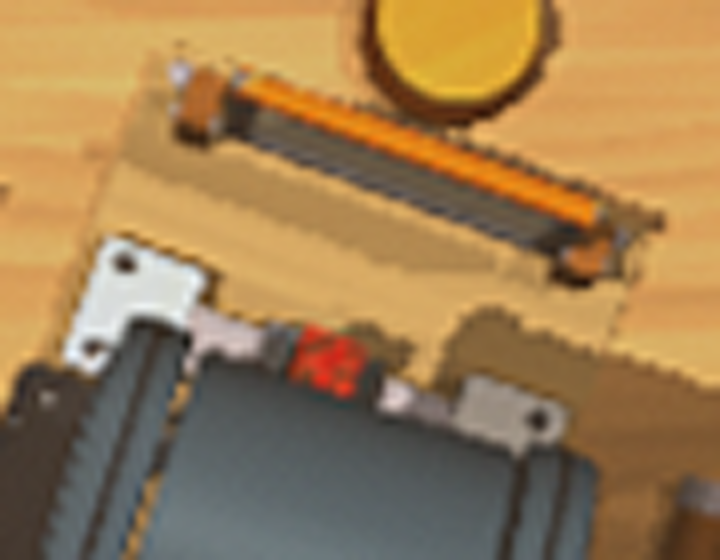

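The cover stands upright in both views. Next, a numerical cross-check using the strip's centroid.

```bash
cat > cov.py <<'E'
from h import *
def strip(n,box):
    c=camera(n);x0,x1,y0,y1=box;h=cv2.cvtColor(c["img"],cv2.COLOR_BGR2HSV)[y0:y1,x0:x1]
    m=cv2.inRange(h,(5,190,150),(16,255,255));k,l,s,ct=cv2.connectedComponentsWithStats(m)
    i=1+np.argmax(s[1:,4]);return c,(ct[i]+[x0,y0]),s[i]
E
python3 - <<'E'
from cov import *
for n,b in(("top",(310,372,168,205)),("side",(290,345,140,170))):
    c,p,s=strip(n,b);print(n,p,s)
    for a in (86,88,90,92,94):
        r=np.radians(a);q=np.array([75-128*np.cos(r),0,70+128*np.sin(r)]);print(a,np.round(proj(c,RJ@q+[*J,0]),2))
E
```

```text
top [343.86029412 183.77205882] [ 12   7  42  18 136]
86 [340.58 185.82]
88 [341.17 184.25]
90 [341.77 182.69]
92 [342.35 181.14]
94 [342.94 179.59]
side [315.05660377 153.13207547] [11  6 29 17 53]
86 [316.78 154.6 ]
88 [315.7  153.92]
90 [314.61 153.28]
92 [313.53 152.7 ]
94 [312.46 152.15]
```

The strip checks give 89 to 90.5°, so the cover is upright. Next I'll refine the block's position from the red top in the side view, plus the earlier top picture, where it was at about (350,235) in the crop.

Run:
```python
from h import *
T=camera("top");S=camera("side")
def red(im):
    h=cv2.cvtColor(im,cv2.COLOR_BGR2HSV);m=cv2.inRange(h,(0,170,120),(5,255,255))|cv2.inRange(h,(174,170,120),(180,255,255));return m
m=red(S["img"])[180:195,322:342];M=cv2.moments(m,True);p=(322+M['m10']/M['m00'],180+M['m01']/M['m00']);print(p,M['m00'],np.round(tojig(onz(S,*p,111)),1))
a=cv2.imread("pics/t2.png");m=red(a);k,l,s,ct=cv2.connectedComponentsWithStats(m);i=1+np.argmax(s[1:,4]);print(s[i]);
p=(260+(ct[i]+.5)/5-.5+[0,0]);p=(260+(ct[i][0]+.5)/5-.5,165+(ct[i][1]+.5)/5-.5);print(p,np.round(tojig(onz(T,*p,111)),1))
```

```text
(331.7755102040816, 187.57142857142858) 49.0 [  1.5   0.7 111. ]
[ 325  207   53   56 1402]
(np.float64(330.3175463623395), np.float64(211.4716119828816)) [ -1.1  -1.1 111. ]
```

Both views put the block within about 1.5 mm of the jig's origin. I'll open the fingers and move above it, then check the pose before descending.

Emit:
{"api": "send_rows", "payload": {"moves": [[[0,0,0],[0.273,-0.104,0],60],[[0,0,0],[0.273,-0.104,0],60],[[0,0,0],[0.273,-0.104,0],60],[[0,0,0],[0.273,-0.104,0],60],[[0,0,0],[0.273,-0.104,0],60],[[0,0,0],[0.273,-0.104,0],60],[[0,0,0],[0.273,-0.104,0],60],[[0,0,0],[0.273,-0.104,0],60],[[0,0,0],[0.273,-0.104,0],60],[[0,0,0],[0,0,0],60],[[0,0,0],[0,0,0],60]]}}

```text
clock: 7.2
tcp_pos: [519.5, -64.2, 157.3]
orientation: [[0.378, 0.926, -0.001], [0.926, -0.378, 0.0], [-0.0, -0.001, -1.0]]
ft_force: [-0.1, 0.1, -0.2]
opening: 55.7
```

Run:
```python
from h import *
st();pic("side","s6",270,400,140,250)
```

```text
t 7.2 tcp [519.5 -64.2 157.3] jig [  2.8  -0.3 157.3] open 55.7 F(jig) [-0.1  0.1 -0.2]
toolx in jig [ 0.002  1.    -0.   ] z [-0.001 -0.    -1.   ] q [-19.3  15.   96.7   0.   68.3 -87.1]
```

View pics/s6.png

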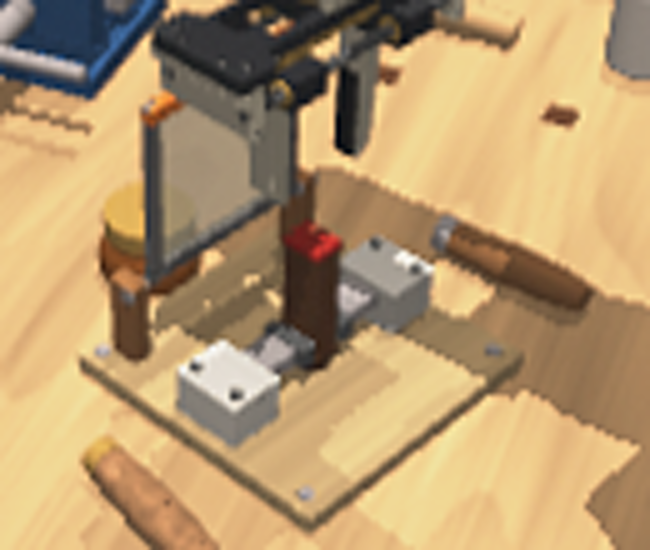

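The fingers straddle the block, with TCP at jig (2.8,-0.3). Descending with a 2.5 mm correction in x.

Emit:
{"api": "send_rows", "payload": {"moves": [[[0,0,0],[-0.04,0.02,-0.3],60],[[0,0,0],[-0.04,0.02,-0.35],60],[[0,0,0],[0,0,-0.35],60],[[0,0,0],[0,0,-0.35],60],[[0,0,0],[0,0,-0.35],60],[[0,0,0],[0,0,-0.35],60],[[0,0,0],[0,0,-0.35],60],[[0,0,0],[0,0,-0.35],60],[[0,0,0],[0,0,-0.1],60],[[0,0,0],[0,0,0],60],[[0,0,0],[0,0,0],60]]}}

```text
clock: 8.35
tcp_pos: [517.5, -63.1, 72.2]
orientation: [[0.378, 0.926, 0.0], [0.926, -0.378, -0.0], [0.0, 0.0, -1.0]]
ft_force: [-0.2, 0.6, 0.2]
opening: 55.9
```

Run:
```python
from h import *
st();pic("side","s7",270,400,140,250)
```

```text
t 8.35 tcp [517.5 -63.1  72.2] jig [ 0.5 -0.  72.2] open 55.9 F(jig) [-0.4  0.5  0.2]
toolx in jig [0.002 1.    0.   ] z [ 0.  0. -1.] q [-19.2  20.4 102.9  -0.   56.8 -87. ]
```

View pics/s7.png

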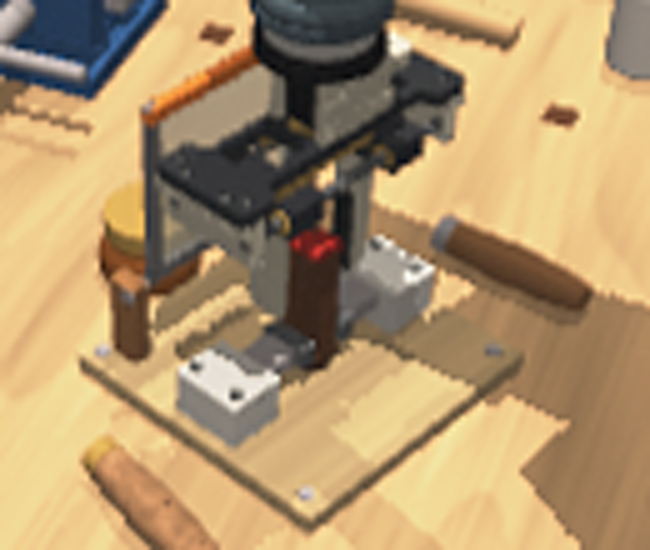

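Fingers are around the stem, everything is clear and the cover is untouched. Closing the grip.

Emit:
{"api": "send_rows", "payload": {"moves": [[[0,0,0],[0,0,0],30],[[0,0,0],[0,0,0],0],[[0,0,0],[0,0,0],0],[[0,0,0],[0,0,0],0],[[0,0,0],[0,0,0],0],[[0,0,0],[0,0,0],0],[[0,0,0],[0,0,0],0],[[0,0,0],[0,0,0],0]], "grip_force": 45}}

```text
clock: 9.2
tcp_pos: [517.2, -63.0, 72.0]
orientation: [[0.378, 0.926, 0.0], [0.926, -0.378, -0.0], [0.0, 0.0, -1.0]]
ft_force: [-0.3, -0.8, 0.6]
opening: 21.9
```

Run:
```python
from h import *
st()
p0=tojig(get_state()['tcp_pos'])
for a in (0.05,.1,.15,.2,.22):
    # lean to +y by a: rotation about jig x by -a; about socket (0,0,6)
    h=72.2-6
    print(a,'dy',h*np.sin(a),'dz',h*(np.cos(a)-1))
print(RJ[:,0],RJ[:,1])
```

```text
t 9.2 tcp [517.2 -63.   72. ] jig [ 0.2 -0.  72. ] open 21.9 F(jig) [-0.  -0.8  0.6]
toolx in jig [0.002 1.    0.   ] z [ 0.  0. -1.] q [-19.2  20.4 102.9   0.   56.7 -87. ]
0.05 dy 3.308621005718906 dz -0.08273276185323208
0.1 dy 6.6089721820200245 dz -0.3307242585946907
0.15 dy 9.892804369752268 dz -0.7433546406340036
0.2 dy 13.151909698633053 dz -1.3195925469098044
0.22 dy 14.44680104795355 dz -1.595588854313915
[ 0.92676087 -0.37565181  0.        ] [0.37565181 0.92676087 0.        ]
```

Gripped at 21.9 mm, which matches the stem. Now leaning about the socket towards jig +y, about 10° first.

Emit:
{"api": "send_rows", "payload": {"moves": [[[-0.309,0.125,0],[0.029,0.071,-0.001],0],[[-0.309,0.125,0],[0.029,0.071,-0.002],0],[[-0.309,0.125,0],[0.029,0.071,-0.004],0],[[-0.309,0.125,0],[0.029,0.071,-0.006],0],[[-0.309,0.125,0],[0.028,0.07,-0.008],0],[[0,0,0],[0,0,0],0],[[0,0,0],[0,0,0],0]]}}

```text
clock: 9.9
tcp_pos: [521.1, -54.0, 72.0]
orientation: [[0.371, 0.926, -0.066], [0.912, -0.376, -0.165], [-0.178, 0.001, -0.984]]
ft_force: [-3.0, -6.6, 4.4]
opening: 21.9
```

Run:
```python
from h import *
s=st();print(np.round(s['moment'],2));pic("side","s8",300,370,170,230,10)
```

```text
t 9.9 tcp [521.1 -54.   72. ] jig [ 0.4  9.7 72. ] open 21.9 F(jig) [-0.3 -7.3  4.4]
toolx in jig [ 0.001  0.984 -0.178] z [ 0.    -0.178 -0.984] q [-11.1  22.9  99.8 -11.6  59.8 -72.8]
[-1.29  0.47  0.  ]
```

View pics/s8.png

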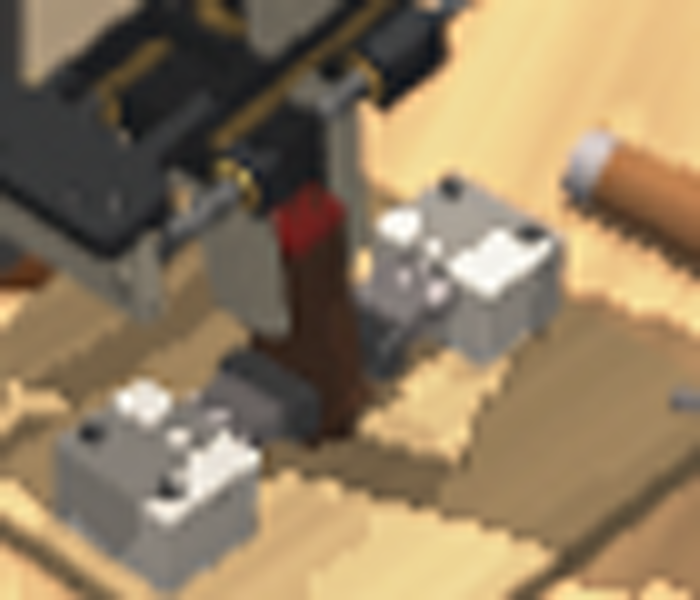

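The block leans left about 10° and the left cheek has moved. The base has lagged by about 2 mm from compliance, so I'll add 2° of turn and some extra shift.

Emit:
{"api": "send_rows", "payload": {"moves": [[[-0.15,0.06,0],[0.025,0.062,-0.01],0],[[-0.15,0.06,0],[0.025,0.062,-0.01],0],[[0,0,0],[0,0,0],0],[[0,0,0],[0,0,0],0]]}}

```text
clock: 10.35
tcp_pos: [522.1, -51.6, 71.8]
orientation: [[0.368, 0.926, -0.08], [0.905, -0.377, -0.197], [-0.213, 0.0, -0.977]]
ft_force: [-4.8, -10.1, 7.0]
opening: 21.5
```

Run:
```python
from h import *
s=st();print(np.round(s['moment'],2));c=pic("side","s9",300,370,170,230,10)
for d in (0,2,4,5,6): # left cheek inner top edge, x=-17 end
    print(d,[np.round((proj(c,RJ@np.array([x,y,45.])+[*J,0])-[300,170])*10+4.5) for x,y in ((-17,11+d),(17,11+d),(-17,23+d),(-17,-11-d))])
```

```text
t 10.35 tcp [522.1 -51.6  71.8] jig [ 0.4 12.3 71.8] open 21.5 F(jig) [ -0.7 -11.2   7. ]
toolx in jig [ 0.001  0.977 -0.213] z [ 0.    -0.213 -0.977] q [ -9.4  23.7  99.  -13.8  60.7 -70.2]
[-2.19  0.9   0.01]
0 [array([336., 389.]), array([256., 337.]), array([310., 408.]), array([384., 355.])]
2 [array([332., 392.]), array([251., 340.]), array([305., 411.]), array([389., 352.])]
4 [array([327., 395.]), array([247., 343.]), array([301., 414.]), array([393., 349.])]
5 [array([325., 397.]), array([245., 344.]), array([298., 416.]), array([395., 347.])]
6 [array([323., 398.]), array([242., 346.]), array([296., 417.]), array([397., 346.])]
```

View pics/s9.png

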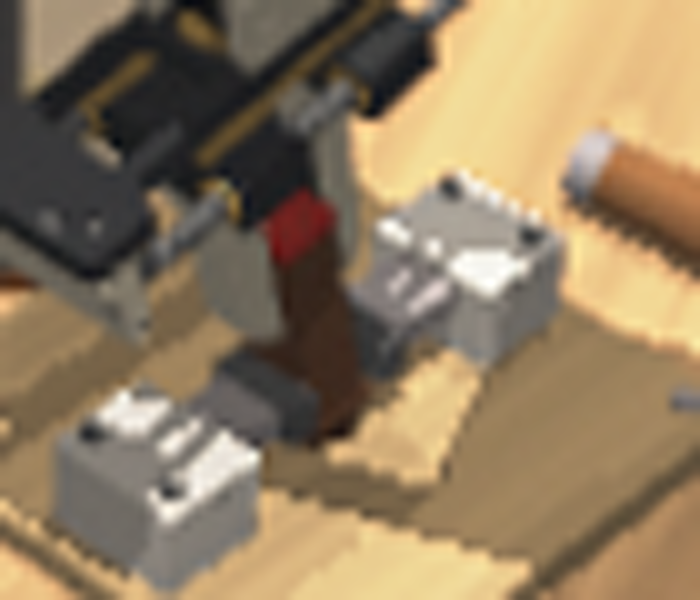

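Tool lean is 12.3°. I'll check that the block itself leans as much, using the red top's position.

```bash
cat > lean.py <<'E'
from h import *
S=camera("side");h=cv2.cvtColor(S["img"],cv2.COLOR_BGR2HSV)
m=(cv2.inRange(h,(0,170,70),(6,255,255))|cv2.inRange(h,(172,170,70),(180,255,255)))[180:200,318:345]
ys,xs=np.nonzero(m);xs=xs+318;ys=ys+180
print('red n',len(xs),'mean',xs.mean(),ys.mean(),'bbox',xs.min(),xs.max(),ys.min(),ys.max())
# visible: stem -x face at x=-14 ; near bottom corner of red front: print front top corner projections
for a in np.radians([-13,-11,-9,-6,0,6,9,11,13]):
    out=[]
    for y in(11,-11):
        p=np.array([-14,y*np.cos(a)+105*np.sin(a),6+105*np.cos(a)-y*np.sin(a)]);out.append(np.round(proj(S,RJ@p+[*J,0]),1))
    print(round(np.degrees(a)),*out)
E
python3 lean.py
```

```text
red n 14 mean 329.2857142857143 192.85714285714286 bbox 327 332 189 195
-13 [338.7 187.9] [343.3 186. ]
-11 [337.9 188.4] [342.6 186.2]
-9 [337.  188.8] [341.8 186.5]
-6 [335.8 189.6] [340.7 187. ]
0 [333.3 191.5] [338.3 188.1]
6 [330.7 193.6] [335.8 189.7]
9 [329.5 194.8] [334.5 190.5]
11 [328.6 195.6] [333.7 191.2]
13 [327.8 196.4] [332.8 191.8]
```

The block leans about 12°, so the left side is done. Now rocking over to the right, towards jig -y, by the mirrored amount.

Emit:
{"api": "send_rows", "payload": {"moves": [[[0.3075,-0.124,0],[-0.0323,-0.0797,0.01],0],[[0.3075,-0.124,0],[-0.0323,-0.0797,0.01],0],[[0.3075,-0.124,0],[-0.0323,-0.0797,0.01],0],[[0.3075,-0.124,0],[-0.0323,-0.0797,0.006],0],[[0.3075,-0.124,0],[-0.0323,-0.0797,0.004],0],[[0.3075,-0.124,0],[-0.0323,-0.0797,0.001],0],[[0.3075,-0.124,0],[-0.0323,-0.0797,-0.001],0],[[0.3075,-0.124,0],[-0.0323,-0.0797,-0.004],0],[[0.3075,-0.124,0],[-0.0323,-0.0797,-0.006],0],[[0.3075,-0.124,0],[-0.0323,-0.0797,-0.01],0]]}}

```text
clock: 11.45
tcp_pos: [514.1, -71.2, 72.1]
orientation: [[0.374, 0.926, 0.054], [0.916, -0.378, 0.132], [0.143, 0.0, -0.99]]
ft_force: [0.4, 6.3, 4.6]
opening: 21.6
```

Emit:
{"api": "send_rows", "payload": {"moves": [[[0.3075,-0.124,0],[-0.0323,-0.0797,-0.01],0],[[0.3075,-0.124,0],[-0.0323,-0.0797,-0.01],0],[[0,0,0],[0,0,0],0],[[0,0,0],[0,0,0],0],[[0,0,0],[0,0,0],0]]}}

```text
clock: 11.95
tcp_pos: [512.4, -75.6, 71.6]
orientation: [[0.37, 0.926, 0.079], [0.905, -0.379, 0.195], [0.211, -0.0, -0.978]]
ft_force: [2.0, 6.6, 4.8]
opening: 21.9
```

```bash
python3 - <<'E'
from h import *
s=st();print(np.round(s['moment'],2));c=pic("side","s10",300,370,170,230,10)
E
python3 lean.py|head -1
```

```text
t 11.95 tcp [512.4 -75.6  71.6] jig [  0.4 -13.5  71.6] open 21.9 F(jig) [-0.7  6.8  4.8]
toolx in jig [0.003 0.978 0.211] z [ 0.     0.211 -0.978] q [ -29.6   19.6  105.6   14.4   57.2 -105.4]
[ 1.6  -0.8  -0.01]
red n 10 mean 338.8 186.1 bbox 337 341 183 188
```

View pics/s10.png

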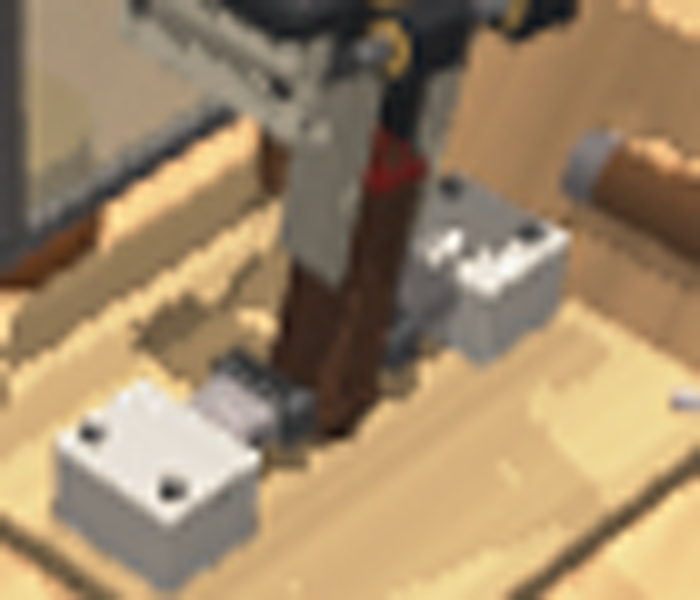

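Leaned right 12.2°. The left cheek has a visible gap, with its inner corner near (315,400). Returning to upright.

Emit:
{"api": "send_rows", "payload": {"moves": [[[-0.3075,0.124,0],[0.0323,0.0797,0.01],0],[[-0.3075,0.124,0],[0.0323,0.0797,0.01],0],[[-0.3075,0.124,0],[0.0323,0.0797,0.01],0],[[-0.3075,0.124,0],[0.0323,0.0797,0.006],0],[[-0.3075,0.124,0],[0.0323,0.0797,0.004],0],[[-0.3075,0.124,0],[0.0323,0.0797,0.001],0],[[0,0,0],[0,0,0],0],[[0,0,0],[0,0,0],0],[[0,0,0],[0,0,0],0]]}}

```text
clock: 12.95
tcp_pos: [517.3, -62.9, 72.0]
orientation: [[0.378, 0.926, 0.0], [0.926, -0.378, 0.001], [0.001, -0.0, -1.0]]
ft_force: [0.4, 1.2, 1.5]
opening: 22.0
```

Run:
```python
from h import *
s=st();print(np.round(s['moment'],2));c=pic("side","s11",300,370,170,230,10)
```

```text
t 12.95 tcp [517.3 -62.9  72. ] jig [ 0.2  0.1 72. ] open 22.0 F(jig) [-0.   1.2  1.5]
toolx in jig [0.003 1.    0.001] z [-0.     0.001 -1.   ] q [-1.930e+01  2.040e+01  1.029e+02  1.000e-01  5.670e+01 -8.710e+01]
[ 0.22 -0.25  0.05]
```

View pics/s11.png

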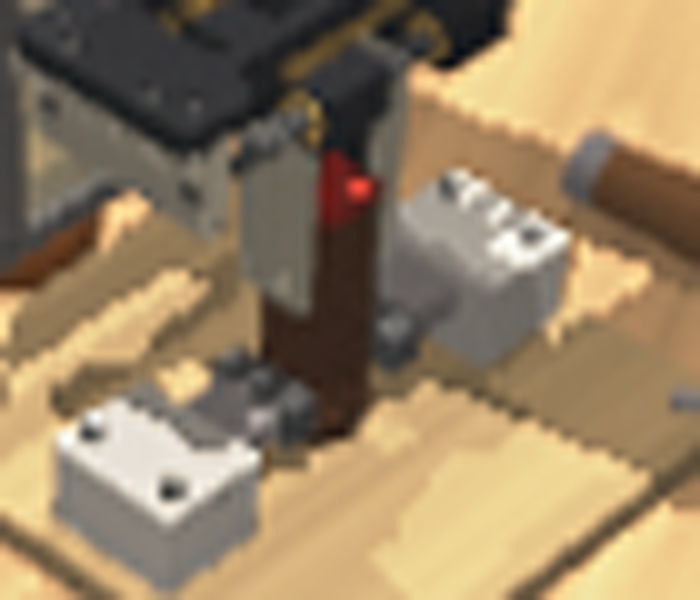

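Upright, centred and nearly unloaded. A slow test lift of 12 mm comes next; any blocking would show after 5 mm.

Emit:
{"api": "send_rows", "payload": {"moves": [[[0,0,0],[0,0,0.1],0],[[0,0,0],[0,0,0.1],0],[[0,0,0],[0,0,0.1],0],[[0,0,0],[0,0,0.1],0],[[0,0,0],[0,0,0],0],[[0,0,0],[0,0,0],0]]}}

```text
clock: 13.6
tcp_pos: [517.2, -63.0, 84.1]
orientation: [[0.378, 0.926, 0.0], [0.926, -0.378, -0.0], [-0.0, 0.0, -1.0]]
ft_force: [-0.1, -0.6, -1.5]
opening: 21.9
```

Run:
```python
from h import *
s=st();print(np.round(s['moment'],2));c=pic("side","s12",300,370,170,230,10)
```

```text
t 13.6 tcp [517.2 -63.   84.1] jig [ 0.2 -0.  84.1] open 21.9 F(jig) [ 0.1 -0.6 -1.5]
toolx in jig [ 0.002  1.    -0.   ] z [ 0. -0. -1.] q [-19.2  19.5 102.2  -0.   58.4 -87. ]
[ 0.09 -0.17  0.04]
```

View pics/s12.png

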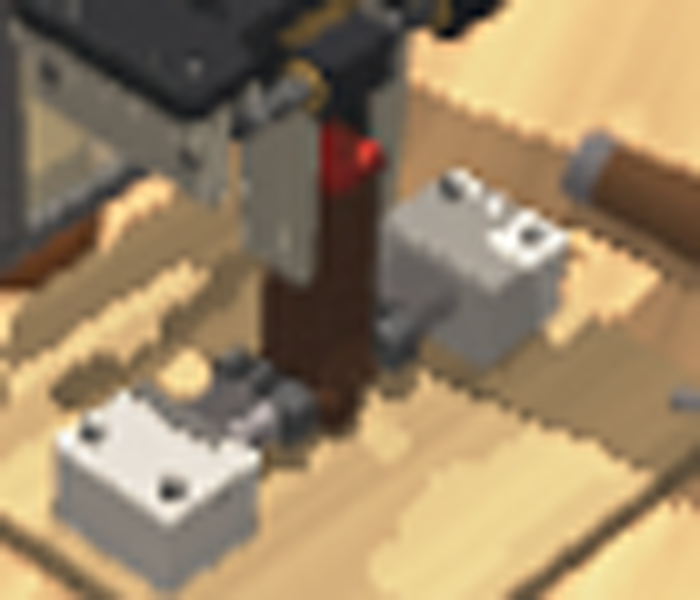

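Free: only the block's weight shows on the wrist, and it rises with the gripper. Lifting on to about 30 mm above the cheeks.

Emit:
{"api": "send_rows", "payload": {"moves": [[[0,0,0],[0,0,0.1],0],[[0,0,0],[0,0,0.2],0],[[0,0,0],[0,0,0.2],0],[[0,0,0],[0,0,0.25],0],[[0,0,0],[0,0,0.25],0],[[0,0,0],[0,0,0.25],0],[[0,0,0],[0,0,0.25],0],[[0,0,0],[0,0,0.2],0],[[0,0,0],[0,0,0.15],0],[[0,0,0],[0,0,0.1],0],[[0,0,0],[0,0,0],0],[[0,0,0],[0,0,0],0]]}}

```text
clock: 14.85
tcp_pos: [517.0, -63.0, 142.3]
orientation: [[0.378, 0.926, -0.0], [0.926, -0.378, 0.0], [-0.0, -0.0, -1.0]]
ft_force: [0.5, 0.6, -1.5]
opening: 21.6
```

Emit:
{"api": "send_rows", "payload": {"moves": [[[0,0,0],[0,0,0],0],[[0,0,0],[0,0,0],0],[[0,0,0],[0,0,0],0],[[0,0,0],[0,0,0],0],[[0,0,0],[0,0,0],0]]}}

```text
clock: 15.35
tcp_pos: [517.2, -63.0, 142.4]
orientation: [[0.378, 0.926, -0.0], [0.926, -0.378, 0.0], [-0.0, -0.0, -1.0]]
ft_force: [0.7, -0.1, -1.2]
opening: 22.0
```

Run:
```python
from h import *
s=st();print(np.round(s['moment'],2),np.abs(s['dq']).max());c=pic("side","s13",275,375,145,230,7);pic("top","t13",260,400,165,265)
d=lambda p:np.round((proj(c,RJ@np.array(p)+[*J,0])-[275,145])*7+3)
print('bottom corners',d([-14,6,75]),d([-14,-6,75]),'flange',d([-14,14.5,93]))
print([(a,d([75-130*np.cos(np.radians(a)),65,70+130*np.sin(np.radians(a))])) for a in (86,88,90,92)],d([75,65,70]))
```

```text
t 15.35 tcp [517.2 -63.  142.4] jig [  0.2  -0.  142.4] open 22.0 F(jig) [ 0.6  0.2 -1.2]
toolx in jig [ 0.002  1.    -0.   ] z [-0. -0. -1.] q [-19.2  15.6  98.2  -0.   66.2 -87. ]
[ 0.09 -0.17  0.03] 0.07956763402277643
bottom corners [416. 387.] [434. 374.] flange [404. 365.]
[(86, array([183., 131.])), (88, array([175., 126.])), (90, array([168., 121.])), (92, array([160., 116.]))] [175. 364.]
```

View pics/s13.png

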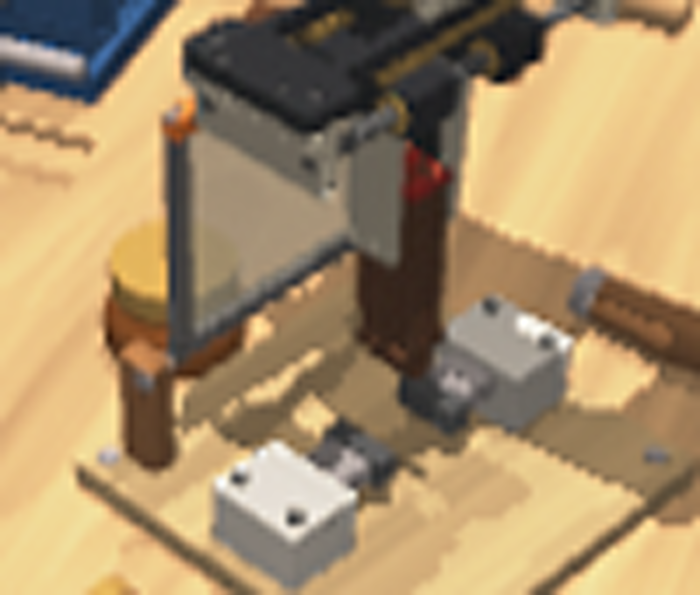

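View pics/t13.png

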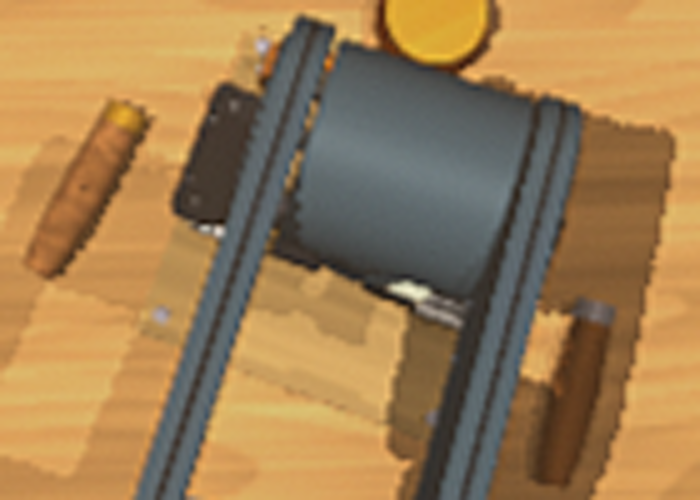

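The block is upright in the gripper, with its lowest corner near (415,380) against a predicted (416,387), which is clear of both cheeks. The cover's left rim is unchanged at about 90°, and the bystanders in these crops haven't moved. Handing in.

```bash
python3 -c "
from station import *
print(hand_in())"
```

```text
the job is handed in; nothing more can be done
None
```

The job is done and handed in at about 15 s on the clock. I pushed the cover upright, gripped the block and rocked it left (12.3°) and right (12.2°) in its socket. I then brought it back upright and lifted it straight out.

**Last checks**
- **Block:** it is held upright at a 22 mm opening, directly above the socket, with its underside about 30 mm above the cheeks. The only force on the wrist is about its own weight (1.2–1.5 N).
- **Cheeks:** the side view shows both pushed back. I did not measure their travel precisely, but the lift met no resistance past the 5 mm where it would have been blocked.
- **Cover:** it is still upright. The camera checks gave 89° to 90.5°, good to about 1°, so I can't rule out a small error. In the last picture the arm hid part of it, but the visible left rim had not moved.
- **Bystanders:** the two handles and the wax jar look undisturbed. The mallet, tub, glue and screwdriver were mostly outside the last pictures, so I did not check them again. The arm made no contact near them.

The only disagreement was that the block's base lagged about 2 mm during the first lean to the left. I corrected it with extra lean and shift before rocking right.

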